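# True a bolted post with the try square

### The arm

A 6-joint arm with a two-finger parallel gripper is mounted at the origin on the work surface. World frame = base frame: x ahead of the robot, y to its left, z up, the work surface at z = 0. Lengths are in m, angles in rad, forces in N, time in s.
With the tool pointing down it reaches from about 0.375 to 0.9 m from the base axis. Payload 3.1 kg.
Tool frame: the origin (TCP) lies midway between the tips of the shut fingers; the grasp point (between the pads) lies 19 mm behind it (manip.grasp_offset is the distance from the TCP to the grasp point, in m); z points along the fingers, y is the line along which they close (so a half turn about z gives the same grasp; the last joint's range is limited). The gripper opens to 85 mm and grips with 20 to 120 N. Pads are 22 mm wide; open, the fingers measure 114 mm over their backs; the gripper's body (76 mm by 85 mm) begins 54 mm behind the grasp point. The pads swing forward as they close: fully open they stand 13 mm farther back than shut.
Start: joints at [-1.403, 0.527, 1.433, -0, 1.181, -0.178], TCP at [0.212, -0.588, 0.231] pointing down, gripper open.
Joint ranges: [-3.08, 3.08], [-0.75, 2.2], [0.22, 2.44], [-1.43, 4.57], [0, 2.65], [-2.85, 2.85]. Speed limits (rad/s): [2.79, 2.79, 3.14, 3.14, 3.14, 3.14].

### API

Orientations are given as a unit quaternion [x, y, z, w].
In Python, from station import sensors, cams, order, manip gives the robot as it stands.
- The arm moves only by the tool move_arm, never from a script. Its argument "targets" is a list of rows, each an object of numbers: "dx", "dy", "dz": the shift along the world's x, y, z normalised to -1 to 1, where 1 is 25 mm; "rx", "ry", "rz": the turn, a rotation vector about the world's x, y, z normalised to -1 to 1, where 1 is 30 degrees. A call has exactly 10 rows; each row shifts and turns the commanded pose from where the row before left it; what a row does not reach is not made up. A row lasts 1/8 s, in which the tool goes at most 62.5 mm and 10.7 degrees, less where a joint would pass 70% of its speed; a pose out of reach is approached as far as the arm can. A call with a number of a shift or a turn outside -1 to 1 is refused whole. A call with a gripper value outside its range is refused whole. "claw" is the opening in per cent of the stroke, from 0 (shut) to 100 (fully open), set as the call begins (left out, the last holds). The fingers move at their own pace and stop on an object; "newtons" is the grip in N (left out, the last holds). Time passes only in rows, so rows that do not move let the fingers close, or fill a call up. It gives the time, the measured TCP pose, the force, the opening and the grip force at its end, in the units of the state.
- sensors.sense(): the state, without advancing time (a new reading comes with each control period).
- cams.snapshot(name): name is "scene" or "top" or "wrist"; returns the picture (420x560x3 uint8, red, green, blue); there is no depth.
- cams.camera_model(name): a dict with "fx", "fy", "cx", "cy" (pixels), "extrinsics" (4x4, takes a point from world to camera coordinates). Camera axes: x right, y down, z forward; pixel columns grow to the right and rows downward; lengths in m; the calibration is good to about 2 mm. A picture is of the moment at which its call begins: read the wrist's pose just before it. camera_model takes no time and is no camera call; for the wrist camera it gives the pose at the moment of the call.
- order.sign_off(): hands the job in; it is judged then, once.
The state is a dict: "t": time; "q": joint angles; "qd": joint speeds; "tau": joint torques, N m; "tcp_pos": TCP position; "tool_rot": TCP orientation; "force": force on the tool from outside, world axes, zero at the start; "ft_torque": the same for the moment, N m; "finger_gap": opening from 0.0 (shut) to 1.0 (fully open); "gripper_force": force on a finger pad.
Only numpy, scipy, OpenCV 4.12 (cv2) and the standard library are available. Lean on these libraries where they do the work, as an engineer would, in place of code of your own. Each camera call takes 0.05 s, during which the arm holds its last target. There are 200 camera calls.

### The job

The bench stand's post leans on its one snug bolt: true it up. Take the try square from its board, stand its stock flat on the base plate with the blade towards the post, slide it home so that the blade swings the post upright, and hold it in the corner for a good second, flush on both faces, with steady hand pressure: about 10 N down on the plate and about 10 N against the post, and never over 40 N on either. Then draw the square back without disturbing the post, stand it on its board again and let go; leave the other things on the bench alone.

Things in the scene. Friction and masses are not known exactly. Their poses are not given: they have to be found in the camera images.
- square_stock (a point): Try square standing on its stock, blade up; 0.3-0.45 kg. Stock: aluminium bar 140 long x 22 wide x 30 high (mm), dark inlay. This point: middle of the stock, half-way up (15 above the underside, 70 behind the front face). x runs along the stock towards the blade end, z up. Grip across the 22 mm width some 20 mm behind this point: there the hand clears blade and leaning post.
- square_front (a point): The square's heel: lowest middle point of its front face, same axes as the stock point. The blade, a bright steel strip 30 wide (along the stock) and 4 thick, rises at the front end to 150 mm above the underside; its outer edge and the stock's front end form one straight upright face, square to the underside.
- board: Fixed plywood tool board 240 x 130 x 12 mm on the bench, on which the square stands at the start. Origin at the centre of its underside; x along the 240 side, z up.
- corner (a point): On the base plate's top (10 mm above the bench), on its middle line, nominally where the upright post's near face meets the plate. x is level, along the plate, into the post; z up. The stock goes on this line, on the -x side. The post's foot is bolted through slotted holes, so its real near face lies up to 10 mm nearer or farther in x than this point: feel for it. It is tight and does not shift by hand.
- post (a joint): Lean of the post (rad): 0 is square to the plate, positive leans to -x of the corner, over the square. Dark steel tube 40 x 40 mm, from 4 to 164 mm above the plate, between two 48 mm high cleats, hinged on a bolt 25 mm above the plate and 20 mm behind its near face. Snug: about 0.35 N m of friction (3 N at the blade's tip) keeps it where it is left; no spring-back.
- base: Fixed steel base plate 280 x 120 x 10 mm on the bench; the square drags on it with roughly half the down force. A bolt head 7.5 mm high and 20 mm across lies 18 mm in from each end at 43 mm either side of the middle line. Origin at the centre of its underside, 50 mm to -x of the corner point; same axes. The plate reaches 190 mm to -x of the corner and 90 mm to +x.
- horseshoe: Bystander: a steel horseshoe, about 130 mm, lying flat; origin at its centre. Leave it.
- hammer: Bystander: a hammer lying flat. Leave it.
- spanner: Bystander: a spanner lying flat. Leave it.
- tin: Bystander: an open steel tin 76 mm across, 70 mm high. Leave it.
There are look-alikes about, which are no part of the job. What is meant by the part that bears square_stock is not blue, and is the larger of those in its own colour.

How it is judged:
By the outcome, as a careful person would: the job done as asked, in the order asked, and still so for the second after the job is handed in, with the robot touching nothing.
It also fails if it takes over 67 s, if anything falls off the work surface, if the arm or the gripper's body presses on something with over 40 N, if the wrist force passes 120 N, or if a joint passes its speed limit or range.

## Working session

There is one attempt and no reset: what is moved stays moved. The work goes in short steps, Python scripts to look and compute and a tool call to move; the robot and the scene stay as the last step left them, time stands still between calls to the robot, and variables do not carry over. Pictures are saved under pics/ and viewed, at most 10 in all, crops included, and the job is handed in when it is done.

Besides the shell and the picture viewer there is one more tool, called in YAML: its name, and indented under it one key for each argument. move_arm: Moves the arm, as the interface text tells. Scaled input: -1 to 1 covers 25 mm each way for a shift and 30 degrees each way for a turn. Its arguments: {"type":"object","properties":{"targets":{"type":"array"},"claw":{"type":"number"},"newtons":{"type":"number"}},"required":["targets"]}

```bash
ls; mkdir -p pics; python3 - <<'E'
from station import sensors,cams,manip
import cv2,numpy as np
s=sensors.sense();print(s['t'],s['tcp_pos'],s['tool_rot'],s['force'],manip.grasp_offset)
for n in('scene','top'):
    im=cams.snapshot(n);cv2.imwrite(f'pics/{n}0.png',im[:,:,::-1])
    m=cams.camera_model(n);print(n,m['fx'],m['cx'],m['cy'],np.round(m['extrinsics'],3).tolist())
E
```

```text
pics
0.0 [ 0.21231489 -0.58707309  0.2303261 ] [ 9.85003396e-01  1.72531562e-01 -4.62981027e-07 -1.08153487e-03] [ 0.26028666 -0.05925821  0.0576901 ] 0.0187
scene 520.0561045390784 278.0711692284471 203.8369897387925 [[-0.19, 0.982, 0.02, 0.129], [0.608, 0.134, -0.782, -0.303], [-0.771, -0.136, -0.623, 1.616], [0.0, 0.0, 0.0, 1.0]]
top 524.8208398762991 282.41860869136866 206.43877773117984 [[-0.029, -1.0, -0.008, 0.028], [-0.988, 0.03, -0.154, 0.533], [0.154, 0.004, -0.988, 1.532], [0.0, 0.0, 0.0, 1.0]]
```

View pics/top0.png

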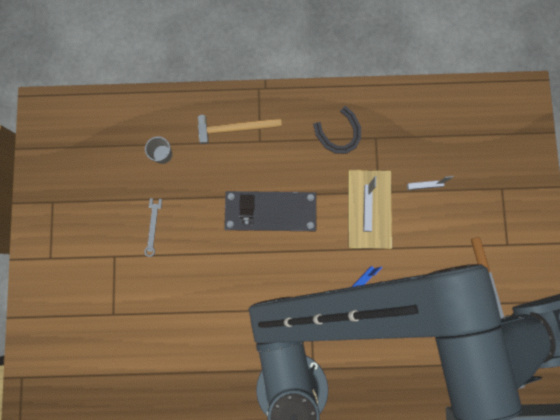

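View pics/scene0.png

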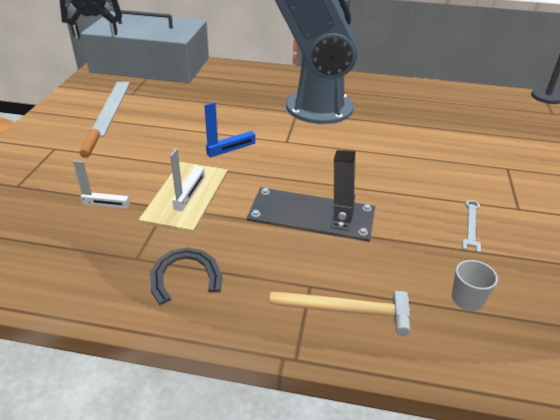

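The scene view shows the grey square on the board at (187,187), with the blade end at (177,175). The post stands on the plate at (343,190). The top view shows the board at (370,209), the plate at (270,211) and the post towards image left, which is +y. I'll measure next.

```bash
cat > h.py <<'E'
import cv2,numpy as np
from station import sensors,cams,manip
def ray(m,px,z):
    """world point at height z seen at pixel px"""
    E=np.array(m['extrinsics']);R,t=E[:3,:3],E[:3,3]
    d=R.T@np.array([(px[0]-m['cx'])/m['fx'],(px[1]-m['cy'])/m['fy'],1]);c=-R.T@t
    return c+d*(z-c[2])/d[2]
def proj(m,p):
    E=np.array(m['extrinsics']);c=E[:3,:3]@np.array(p)+E[:3,3]
    return np.array([m['fx']*c[0]/c[2]+m['cx'],m['fy']*c[1]/c[2]+m['cy']])
def rect(mask,box):
    k=np.zeros_like(mask);x0,y0,x1,y1=box;k[y0:y1,x0:x1]=mask[y0:y1,x0:x1]
    c=max(cv2.findContours(k,cv2.RETR_EXTERNAL,cv2.CHAIN_APPROX_NONE)[0],key=cv2.contourArea)
    return cv2.boxPoints(cv2.minAreaRect(c)),cv2.contourArea(c)
E
python3 - <<'E'
from h import *
im=cv2.imread('pics/top0.png');m=cams.camera_model('top')
hsv=cv2.cvtColor(im,cv2.COLOR_BGR2HSV)
for n,lo,hi,box,z in(('board',(15,60,150),(35,200,255),(335,160,400,255),.012),('plate',(0,0,20),(180,90,110),(215,180,325,240),.010),('stock',(0,0,170),(180,45,255),(355,170,385,245),.042)):
    mk=cv2.inRange(hsv,lo,hi)
    b,a=rect(mk,box);print(n,a,b.tolist())
    P=np.array([ray(m,p,z) for p in b]);print(P.round(4).tolist(),P.mean(0).round(4))
c=np.hstack([cv2.resize(im[165:260,215:330],None,fx=3.3,fy=3.3,interpolation=2),cv2.resize(im[165:260,330:445],None,fx=3.3,fy=3.3,interpolation=2)])
s=cv2.imread('pics/scene0.png')
d=np.hstack([cv2.resize(s[140:235,130:245],None,fx=3.3,fy=3.3,interpolation=2),cv2.resize(s[145:240,260:375],None,fx=3.3,fy=3.3,interpolation=2)])
o=np.vstack([c,d])[:600];o=cv2.resize(o,(760,int(760*o.shape[0]/o.shape[1])));print(o.shape);cv2.imwrite('pics/crop1.png',o[:600])
E
```

```text
board 3299.0 [[348.0, 170.0], [399.0, 170.0], [399.0, 248.0], [348.0, 248.0]]
[[0.6455, -0.1937, 0.012], [0.6406, -0.3507, 0.012], [0.4006, -0.3355, 0.012], [0.4051, -0.1821, 0.012]] [ 0.5229 -0.2655  0.012 ]
plate 3446.5 [[224.0, 191.0], [316.0, 191.0], [316.0, 230.0], [224.0, 230.0]]
[[0.5917, 0.1901, 0.01], [0.583, -0.0926, 0.01], [0.4627, -0.0879, 0.01], [0.4711, 0.1915, 0.01]] [0.5271 0.0502 0.01  ]
stock 246.5 [[365.0, 184.0], [372.0, 184.0], [372.0, 230.0], [365.0, 230.0]]
[[0.594, -0.239, 0.042], [0.5934, -0.26, 0.042], [0.4543, -0.2523, 0.042], [0.4549, -0.2315, 0.042]] [ 0.5241 -0.2457  0.042 ]
(600, 760, 3)
```

View pics/crop1.png

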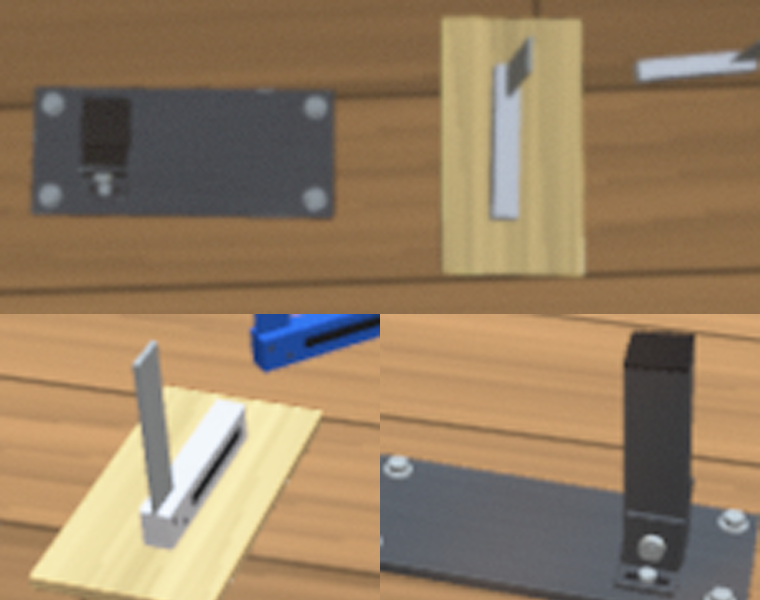

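move_arm:
  targets:
    - {"dx": 0.6,"dy": 1,"dz": 0.4,"rz": -0.08}
    - {"dx": 0.9,"dy": 1,"dz": 0.4,"rz": -0.08}
    - {"dx": 0.9,"dy": 1,"dz": 0.4,"rz": -0.08}
    - {"dx": 0.9,"dy": 1,"dz": 0.4,"rz": -0.08}
    - {"dx": 0.9,"dy": 1,"dz": 0.4,"rz": -0.08}
    - {"dx": 0.9,"dy": 1,"dz": 0.4,"rz": -0.08}
    - {"dx": 0.9,"dy": 1,"dz": 0.4,"rz": -0.08}
    - {"dx": 0.9,"dy": 1,"dz": 0.4,"rz": -0.08}
    - {"dx": 0.9,"dy": 1,"dz": 0,"rz": -0.08}
    - {"dx": 0.9,"dy": 1,"dz": 0,"rz": -0.08}
  claw: 100
  newtons: 60

```text
schema error: expected keys dx, dy, dz, rx, ry, rz
```

```bash
python3 - <<'E'
from h import *
s=sensors.sense();print(s['t'],s['tcp_pos'],s['tool_rot'],s['force'],s['q'])
im=cams.snapshot('wrist');m=cams.camera_model('wrist')
E=np.array(m['extrinsics']);print((-E[:3,:3].T@E[:3,3]).round(4),E[2,:3].round(3),E[0,:3].round(3),m['fx'])
cv2.imwrite('pics/w1.png',im[:,:,::-1])
for p in((.594,-.25,.04),(.456,-.242,.04),(.527,.05,.01)):print(proj(m,p))
E
```

```text
0.1 [ 0.21234608 -0.58714156  0.23042807] [ 9.85004814e-01  1.72524017e-01  1.87465526e-06 -9.89601581e-04] [0.91698434 0.24743511 0.02820301] [-1.40250021e+00  5.28391339e-01  1.43374989e+00 -6.84832633e-06
  1.18143062e+00 -1.78484521e-01]
[ 0.2921 -0.5591  0.3727] [-0.31  -0.111 -0.944] [ 0.34  -0.94  -0.001] 342.46372237697403
[ -66.60501545 -657.70392878]
[ -85.21726681 -317.3538967 ]
[-555.27596549 -668.22212965]
```

View pics/w1.png

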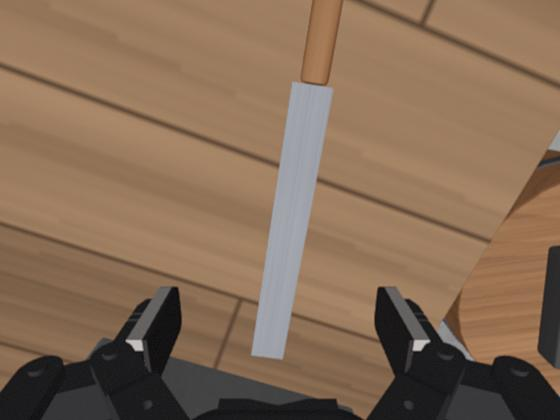

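The move was refused because every row needs all six keys. The wrist view shows only the saw. I'll resend it.

move_arm:
  targets:
    - {"dx": 0.6,"dy": 1,"dz": 0.3,"rx": 0,"ry": 0,"rz": -0.08}
    - {"dx": 0.8,"dy": 1,"dz": 0.3,"rx": 0,"ry": 0,"rz": -0.08}
    - {"dx": 0.8,"dy": 1,"dz": 0.3,"rx": 0,"ry": 0,"rz": -0.08}
    - {"dx": 0.8,"dy": 1,"dz": 0.3,"rx": 0,"ry": 0,"rz": -0.08}
    - {"dx": 0.8,"dy": 1,"dz": 0.3,"rx": 0,"ry": 0,"rz": -0.08}
    - {"dx": 0.8,"dy": 1,"dz": 0.3,"rx": 0,"ry": 0,"rz": -0.08}
    - {"dx": 0.8,"dy": 1,"dz": 0.3,"rx": 0,"ry": 0,"rz": -0.08}
    - {"dx": 0.8,"dy": 1,"dz": 0.3,"rx": 0,"ry": 0,"rz": -0.08}
    - {"dx": 0.8,"dy": 1,"dz": 0.3,"rx": 0,"ry": 0,"rz": -0.08}
    - {"dx": 0.8,"dy": 1,"dz": 0.3,"rx": 0,"ry": 0,"rz": -0.08}
  claw: 100
  newtons: 60

```text
t: 1.4
tcp_pos: [0.4079, -0.3367, 0.3063]
tool_rot: [0.999, -0.037, -0.0, -0.0]
force: [0.3, 0.2, -0.1]
finger_gap: 0.999
gripper_force: 0.0
```

move_arm:
  targets:
    - {"dx": 0.1,"dy": 0.9,"dz": 0,"rx": 0,"ry": 0,"rz": 0}
    - {"dx": 0,"dy": 0.9,"dz": 0,"rx": 0,"ry": 0,"rz": 0}
    - {"dx": 0,"dy": 0.9,"dz": 0,"rx": 0,"ry": 0,"rz": 0}
    - {"dx": 0,"dy": 0.7,"dz": 0,"rx": 0,"ry": 0,"rz": 0}
    - {"dx": 0,"dy": 0.2,"dz": 0,"rx": 0,"ry": 0,"rz": 0}
    - {"dx": 0,"dy": 0,"dz": 0,"rx": 0,"ry": 0,"rz": 0}
    - {"dx": 0,"dy": 0,"dz": 0,"rx": 0,"ry": 0,"rz": 0}
    - {"dx": 0,"dy": 0,"dz": 0,"rx": 0,"ry": 0,"rz": 0}
    - {"dx": 0,"dy": 0,"dz": 0,"rx": 0,"ry": 0,"rz": 0}
    - {"dx": 0,"dy": 0,"dz": 0,"rx": 0,"ry": 0,"rz": 0}

```text
t: 2.65
tcp_pos: [0.4099, -0.248, 0.3063]
tool_rot: [0.999, -0.036, -0.0, -0.0]
force: [-0.3, -0.7, -0.3]
finger_gap: 0.999
gripper_force: 0.0
```

```bash
python3 - <<'E'
from h import *
s=sensors.sense();print(s['t'],s['tcp_pos'],s['tool_rot'],s['force'],s['q'])
im=cams.snapshot('wrist');m=cams.camera_model('wrist')
cv2.imwrite('pics/w1.png',im[:,:,::-1]);np.save('w1.npy',m['extrinsics'])
hsv=cv2.cvtColor(im,cv2.COLOR_RGB2HSV)
for p in((.594,-.25,.042),(.456,-.242,.042),(.527,.05,.01)):print(proj(m,p))
E
```

```text
2.65 [ 0.40993257 -0.24796096  0.30625048] [ 9.99344190e-01 -3.62103156e-02 -3.17503666e-05 -3.70109509e-05] [-0.26267655 -0.73598297 -0.2506827 ] [-7.77821871e-01  2.37256729e-01  1.68744399e+00  1.24616878e-05
  1.21698876e+00  8.65406604e-01]
[266.08237094  -3.63942131]
[269.07030522 134.44755263]
[22.04379426 89.20900435]
```

View pics/w1.png

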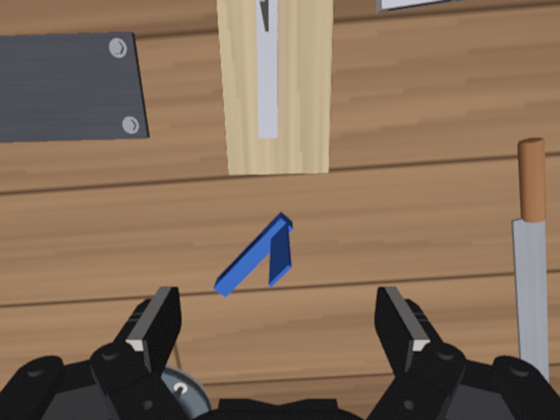

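The wrist view shows the board and the stock running to its near end at (267,136). The plate's near bolts are at (118,47) and (130,125). I'll fit the edges and bolts.

```bash
cat > m.py <<'E'
from h import *
def bolts(im,m,box):
    g=cv2.cvtColor(im,cv2.COLOR_BGR2GRAY);x0,y0,x1,y1=box
    k=cv2.inRange(g[y0:y1,x0:x1],105,255)
    n,_,st,c=cv2.connectedComponentsWithStats(k)
    for i in range(1,n):
        if st[i][4]>15: print('bolt',st[i][4],(c[i]+[x0,y0]).round(1),ray(m,c[i]+[x0,y0],.0165).round(4))
def edge(pts,m,z):
    P=np.array([ray(m,p,z)[:2] for p in pts]);vx,vy,x,y=cv2.fitLine(P.astype(np.float32),cv2.DIST_HUBER,0,.001,.001).ravel()
    return np.array([x,y]).round(4),np.degrees(np.arctan2(vy,vx)).round(2)
E
python3 - <<'E'
from m import *
mt=cams.camera_model('top');it=cv2.imread('pics/top0.png');bolts(it,mt,(224,190,318,232))
m=cams.camera_model('wrist');m['extrinsics']=np.load('w1.npy');im=cv2.imread('pics/w1.png');bolts(im,m,(0,35,140,138))
h=cv2.cvtColor(im,cv2.COLOR_BGR2HSV);k=(h[...,1]<55)&(h[...,2]>150)
L,R=[],[]
for r in range(35,132,3):
    c=np.flatnonzero(k[r,240:300])+240
    L.append((c[0]-.5,r));R.append((c[-1]+.5,r))
print(L[::6],R[::6]);print('stock',edge(L,m,.042),edge(R,m,.042))
e=np.flatnonzero(k[100:160,267])[-1]+100.5;print('end',e,ray(m,(267,e),.042).round(4))
b=(h[...,0]>15)&(h[...,0]<35)&(h[...,2]>140)&(h[...,1]<140)
L,R=[],[]
for r in range(35,165,4):
    c=np.flatnonzero(b[r,200:350])+200;L.append((c[0]-.5,r));R.append((c[-1]+.5,r))
print(L[::8],R[::8]);print('board',edge(L,m,.012),edge(R,m,.012))
e=[np.flatnonzero(b[150:190,c])[-1]+150.5 for c in(245,280,315)];print(e,[ray(m,(c,x),.012).round(4) for c,x in zip((245,280,315),e)])
E
```

```text
bolt 18 [244.5 190. ] [0.5916 0.1264 0.0165]
bolt 37 [230.5 195.9] [0.5745 0.1695 0.0165]
bolt 38 [310.1 196.9] [ 0.5639 -0.0734  0.0165]
bolt 20 [317.  205.5] [ 0.5369 -0.0935  0.0165]
bolt 21 [245.9 220.2] [0.4983 0.1238 0.0165]
bolt 38 [229.7 223.7] [0.4891 0.1732 0.0165]
bolt 40 [309.9 225. ] [ 0.4779 -0.0698  0.0165]
bolt 67 [256. 231.] [0.4645 0.0939 0.0165]
bolt 284 [117.3  47.4] [ 0.5624 -0.0767  0.0165]
bolt 55 [138.1  49.4] [ 0.5586 -0.0999  0.0165]
bolt 237 [130.  124.6] [ 0.4775 -0.073   0.0165]
[(np.float64(255.5), 35), (np.float64(255.5), 53), (np.float64(256.5), 71), (np.float64(256.5), 89), (np.float64(256.5), 107), (np.float64(256.5), 125)] [(np.float64(277.5), 35), (np.float64(277.5), 53), (np.float64(277.5), 71), (np.float64(277.5), 89), (np.float64(277.5), 107), (np.float64(277.5), 125)]
stock (array([ 0.5195, -0.2327], dtype=float32), np.float32(-4.42)) (array([ 0.512 , -0.2558], dtype=float32), np.float32(-4.12))
end 138.5 [ 0.4516 -0.2392  0.042 ]
[(np.float64(217.5), 35), (np.float64(219.5), 67), (np.float64(222.5), 99), (np.float64(224.5), 131), (np.float64(226.5), 163)] [(np.float64(332.5), 35), (np.float64(331.5), 67), (np.float64(330.5), 99), (np.float64(329.5), 131), (np.float64(328.5), 163)]
board (array([ 0.4972, -0.1879], dtype=float32), np.float32(-2.96)) (array([ 0.4878, -0.3185], dtype=float32), np.float32(-2.98))
[np.float64(174.5), np.float64(173.5), np.float64(173.5)] [array([ 0.405, -0.206,  0.012]), array([ 0.4031, -0.2512,  0.012 ]), array([ 0.3998, -0.2963,  0.012 ])]
```

move_arm:
  targets:
    - {"dx": 0.9,"dy": 0.05,"dz": 0,"rx": 0,"ry": 0,"rz": 0}
    - {"dx": 0.9,"dy": 0.05,"dz": 0,"rx": 0,"ry": 0,"rz": 0}
    - {"dx": 0.9,"dy": 0.05,"dz": 0,"rx": 0,"ry": 0,"rz": 0}
    - {"dx": 0.9,"dy": 0.03,"dz": -0.4,"rx": 0,"ry": 0,"rz": 0}
    - {"dx": 0.08,"dy": 0,"dz": -1,"rx": 0,"ry": 0,"rz": 0}
    - {"dx": 0,"dy": 0,"dz": -1,"rx": 0,"ry": 0,"rz": 0}
    - {"dx": 0,"dy": 0,"dz": -1,"rx": 0,"ry": 0,"rz": 0}
    - {"dx": 0,"dy": 0,"dz": -1,"rx": 0,"ry": 0,"rz": 0}
    - {"dx": 0,"dy": 0,"dz": -1,"rx": 0,"ry": 0,"rz": 0}
    - {"dx": 0,"dy": 0,"dz": -1,"rx": 0,"ry": 0,"rz": 0}

```text
t: 3.95
tcp_pos: [0.5021, -0.2434, 0.1455]
tool_rot: [0.999, -0.036, 0.0, 0.0]
force: [-0.7, -0.3, -0.3]
finger_gap: 1.0
gripper_force: 0.0
```

move_arm:
  targets:
    - {"dx": 0,"dy": 0,"dz": -1,"rx": 0,"ry": 0,"rz": 0}
    - {"dx": 0,"dy": 0,"dz": -1,"rx": 0,"ry": 0,"rz": 0}
    - {"dx": 0,"dy": 0,"dz": -0.8,"rx": 0,"ry": 0,"rz": 0}
    - {"dx": 0,"dy": 0,"dz": -0.6,"rx": 0,"ry": 0,"rz": 0}
    - {"dx": 0,"dy": 0,"dz": -0.4,"rx": 0,"ry": 0,"rz": 0}
    - {"dx": 0,"dy": 0,"dz": 0,"rx": 0,"ry": 0,"rz": 0}
    - {"dx": 0,"dy": 0,"dz": 0,"rx": 0,"ry": 0,"rz": 0}
    - {"dx": 0,"dy": 0,"dz": 0,"rx": 0,"ry": 0,"rz": 0}
    - {"dx": 0,"dy": 0,"dz": 0,"rx": 0,"ry": 0,"rz": 0}
    - {"dx": 0,"dy": 0,"dz": 0,"rx": 0,"ry": 0,"rz": 0}

```text
t: 5.2
tcp_pos: [0.5021, -0.2433, 0.0516]
tool_rot: [0.999, -0.036, 0.0, 0.0]
force: [0.7, -0.3, -0.0]
finger_gap: 0.998
gripper_force: 0.0
```

```bash
python3 - <<'E'
from m import *
s=sensors.sense();print(s['t'],s['tcp_pos'],s['tool_rot'],s['force'])
im=cams.snapshot('wrist');m=cams.camera_model('wrist');cv2.imwrite('pics/w2.png',im[:,:,::-1])
print(proj(m,(.502,-.2435,.042)),proj(m,(.452,-.24,.042)))
E
```

```text
5.2 [ 0.50207211 -0.24333009  0.0515953 ] [ 9.99351514e-01 -3.60066976e-02  2.13582056e-04  1.54662605e-04] [ 0.68207252 -0.27127701 -0.03073032]
[276.8436209 278.3644184] [277.0715291  359.47162999]
```

View pics/w2.png

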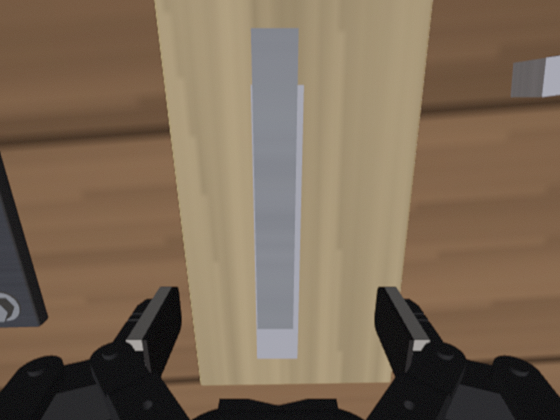

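The stock is centred between the fingers at column 278. I'll go down and grip.

move_arm:
  targets:
    - {"dx": 0,"dy": 0,"dz": -0.6,"rx": 0,"ry": 0,"rz": 0}
    - {"dx": 0,"dy": 0,"dz": -0.5,"rx": 0,"ry": 0,"rz": 0}
    - {"dx": 0,"dy": 0,"dz": -0.2,"rx": 0,"ry": 0,"rz": 0}
    - {"dx": 0,"dy": 0,"dz": 0,"rx": 0,"ry": 0,"rz": 0}
    - {"dx": 0,"dy": 0,"dz": 0,"rx": 0,"ry": 0,"rz": 0}
    - {"dx": 0,"dy": 0,"dz": 0,"rx": 0,"ry": 0,"rz": 0}
    - {"dx": 0,"dy": 0,"dz": 0,"rx": 0,"ry": 0,"rz": 0}
    - {"dx": 0,"dy": 0,"dz": 0,"rx": 0,"ry": 0,"rz": 0}
    - {"dx": 0,"dy": 0,"dz": 0,"rx": 0,"ry": 0,"rz": 0}
    - {"dx": 0,"dy": 0,"dz": 0,"rx": 0,"ry": 0,"rz": 0}
  claw: 40
  newtons: 70

```text
t: 6.5
tcp_pos: [0.502, -0.2433, 0.0189]
tool_rot: [0.999, -0.036, 0.0, 0.0]
force: [0.2, 0.4, 0.9]
finger_gap: 0.394
gripper_force: 0.0
```

move_arm:
  targets:
    - {"dx": 0,"dy": 0,"dz": 0,"rx": 0,"ry": 0,"rz": 0}
    - {"dx": 0,"dy": 0,"dz": 0,"rx": 0,"ry": 0,"rz": 0}
    - {"dx": 0,"dy": 0,"dz": 0,"rx": 0,"ry": 0,"rz": 0}
    - {"dx": 0,"dy": 0,"dz": 0,"rx": 0,"ry": 0,"rz": 0}
    - {"dx": 0,"dy": 0,"dz": 0,"rx": 0,"ry": 0,"rz": 0}
    - {"dx": 0,"dy": 0,"dz": 0,"rx": 0,"ry": 0,"rz": 0}
    - {"dx": 0,"dy": 0,"dz": 0,"rx": 0,"ry": 0,"rz": 0}
    - {"dx": 0,"dy": 0,"dz": 0,"rx": 0,"ry": 0,"rz": 0}
    - {"dx": 0,"dy": 0,"dz": 0,"rx": 0,"ry": 0,"rz": 0}
    - {"dx": 0,"dy": 0,"dz": 0,"rx": 0,"ry": 0,"rz": 0}
  claw: 0
  newtons: 70

```text
t: 7.75
tcp_pos: [0.502, -0.2432, 0.0191]
tool_rot: [0.999, -0.036, 0.0, -0.0]
force: [-0.5, 0.7, 4.9]
finger_gap: 0.241
gripper_force: 70.0
```

```bash
python3 - <<'E'
from h import *
im=cv2.imread('pics/top0.png');m=cams.camera_model('top');g=cv2.cvtColor(im,cv2.COLOR_BGR2GRAY)
for r in(198,202,206,210):print(r,g[r,236:260].tolist())
for c in(239.5,254.5):print(ray(m,(c,203),.174),ray(m,(c,203),.05))
s=sensors.sense();print(s['ft_torque'],s['q'])
E
```

```text
198 [76, 75, 76, 70, 56, 50, 49, 51, 48, 47, 50, 47, 47, 47, 47, 50, 46, 48, 60, 72, 79, 75, 75, 72]
202 [73, 77, 73, 64, 54, 53, 48, 49, 48, 48, 47, 48, 52, 47, 46, 48, 46, 51, 60, 73, 79, 75, 75, 78]
206 [76, 74, 72, 62, 56, 48, 49, 54, 51, 51, 52, 49, 50, 51, 49, 51, 48, 50, 58, 73, 74, 74, 76, 75]
210 [75, 77, 73, 66, 51, 46, 47, 46, 45, 48, 43, 46, 44, 45, 45, 43, 46, 53, 67, 74, 75, 75, 75, 77]
[0.52567526 0.12884132 0.174     ] [0.5462042  0.13953514 0.05      ]
[0.52442333 0.08763613 0.174     ] [0.54484308 0.0947367  0.05      ]
[0.22573024 0.03885742 0.06721818] [-6.51491276e-01  7.63556862e-01  1.74428636e+00  9.96541996e-05
  6.33707868e-01  9.91260143e-01]
```

move_arm:
  targets:
    - {"dx": 0,"dy": 0,"dz": 0.1,"rx": 0,"ry": 0,"rz": 0}
    - {"dx": 0,"dy": 0,"dz": 0.3,"rx": 0,"ry": 0,"rz": 0}
    - {"dx": 0,"dy": 0,"dz": 0.6,"rx": 0,"ry": 0,"rz": 0}
    - {"dx": 0,"dy": 0,"dz": 0.6,"rx": 0,"ry": 0,"rz": 0}
    - {"dx": 0,"dy": 0,"dz": 0.6,"rx": 0,"ry": 0,"rz": 0}
    - {"dx": 0,"dy": 0,"dz": 0.4,"rx": 0,"ry": 0,"rz": 0}
    - {"dx": 0,"dy": 0,"dz": 0,"rx": 0,"ry": 0,"rz": 0}
    - {"dx": 0,"dy": 0,"dz": 0,"rx": 0,"ry": 0,"rz": 0}
    - {"dx": 0,"dy": 0,"dz": 0,"rx": 0,"ry": 0,"rz": 0}
    - {"dx": 0,"dy": 0,"dz": 0,"rx": 0,"ry": 0,"rz": 0}

```text
t: 9.0
tcp_pos: [0.5017, -0.2431, 0.0833]
tool_rot: [0.999, -0.036, -0.0, -0.0]
force: [0.2, -0.2, -3.7]
finger_gap: 0.244
gripper_force: 69.2
```

move_arm:
  targets:
    - {"dx": 0.068,"dy": 0.69,"dz": 0,"rx": 0,"ry": 0,"rz": 0.255}
    - {"dx": 0.068,"dy": 0.69,"dz": 0,"rx": 0,"ry": 0,"rz": 0.255}
    - {"dx": 0.068,"dy": 0.69,"dz": 0,"rx": 0,"ry": 0,"rz": 0.255}
    - {"dx": 0.068,"dy": 0.69,"dz": 0,"rx": 0,"ry": 0,"rz": 0.255}
    - {"dx": 0.068,"dy": 0.69,"dz": 0,"rx": 0,"ry": 0,"rz": 0.255}
    - {"dx": 0.068,"dy": 0.69,"dz": 0,"rx": 0,"ry": 0,"rz": 0.255}
    - {"dx": 0.068,"dy": 0.69,"dz": 0,"rx": 0,"ry": 0,"rz": 0.255}
    - {"dx": 0.068,"dy": 0.69,"dz": 0,"rx": 0,"ry": 0,"rz": 0.255}
    - {"dx": 0.068,"dy": 0.69,"dz": 0,"rx": 0,"ry": 0,"rz": 0.255}
    - {"dx": 0.068,"dy": 0.69,"dz": 0,"rx": 0,"ry": 0,"rz": 0.255}

```text
t: 10.25
tcp_pos: [0.5191, -0.0703, 0.0836]
tool_rot: [0.806, 0.592, 0.0, 0.0]
force: [0.1, -0.1, -4.0]
finger_gap: 0.24
gripper_force: 69.1
```

move_arm:
  targets:
    - {"dx": 0.068,"dy": 0.69,"dz": 0,"rx": 0,"ry": 0,"rz": 0.255}
    - {"dx": 0.068,"dy": 0.69,"dz": 0,"rx": 0,"ry": 0,"rz": 0.255}
    - {"dx": 0,"dy": 0,"dz": -0.4,"rx": 0,"ry": 0,"rz": 0}
    - {"dx": 0,"dy": 0,"dz": -0.6,"rx": 0,"ry": 0,"rz": 0}
    - {"dx": 0,"dy": 0,"dz": -0.6,"rx": 0,"ry": 0,"rz": 0}
    - {"dx": 0,"dy": 0,"dz": -0.5,"rx": 0,"ry": 0,"rz": 0}
    - {"dx": 0,"dy": 0,"dz": 0,"rx": 0,"ry": 0,"rz": 0}
    - {"dx": 0,"dy": 0,"dz": 0,"rx": 0,"ry": 0,"rz": 0}
    - {"dx": 0,"dy": 0,"dz": 0,"rx": 0,"ry": 0,"rz": 0}
    - {"dx": 0,"dy": 0,"dz": 0,"rx": 0,"ry": 0,"rz": 0}

```text
t: 11.5
tcp_pos: [0.5227, -0.0363, 0.0318]
tool_rot: [0.721, 0.693, 0.0, 0.0]
force: [-0.7, -0.6, -3.6]
finger_gap: 0.241
gripper_force: 69.0
```

```bash
python3 - <<'E'
from m import *
s=sensors.sense();print(s['t'],s['tcp_pos'],s['tool_rot'],s['force'],s['ft_torque'],s['q'])
q=s['tool_rot'];print('yaw',2*np.degrees(np.arctan2(q[1],q[0])))
for n in('wrist','scene','top'):
    im=cams.snapshot(n);m=cams.camera_model(n);cv2.imwrite(f'pics/{n}3.png',im[:,:,::-1]);np.save(n+'3.npy',m['extrinsics'])
w=cv2.imread('pics/wrist3.png');a=cv2.imread('pics/scene3.png')[120:260,230:400]
cv2.imwrite('pics/c3.png',np.hstack([cv2.resize(w,(400,300)),cv2.resize(a,(364,300),interpolation=2)]))
E
```

```text
11.5 [ 0.52269193 -0.0363298   0.03180684] [7.21318129e-01 6.92603687e-01 2.64736369e-04 4.68100699e-04] [-0.74712555 -0.61545384 -3.55000038] [-0.14275738 -0.00975523  0.01640601] [-2.82857144e-01  7.18266817e-01  1.82901909e+00 -1.56604658e-05
  5.93231225e-01 -2.42233013e-01]
yaw 87.67315244750445
```

View pics/c3.png

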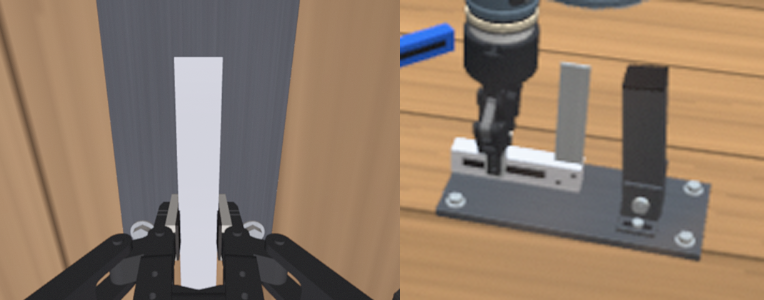

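The wrist view shows the square on the plate's middle line (column 198 against plate edges at 97 and 298). The post is ahead of it with a small lean. I'll lower it to the plate.

move_arm:
  targets:
    - {"dx": 0,"dy": 0,"dz": -0.25,"rx": 0,"ry": 0,"rz": 0}
    - {"dx": 0,"dy": 0,"dz": -0.2,"rx": 0,"ry": 0,"rz": 0}
    - {"dx": 0,"dy": 0,"dz": -0.06,"rx": 0,"ry": 0,"rz": 0}
    - {"dx": 0,"dy": 0,"dz": -0.02,"rx": 0,"ry": 0,"rz": 0}
    - {"dx": 0,"dy": 0,"dz": -0.02,"rx": 0,"ry": 0,"rz": 0}
    - {"dx": 0,"dy": 0,"dz": 0,"rx": 0,"ry": 0,"rz": 0}
    - {"dx": 0,"dy": 0,"dz": 0,"rx": 0,"ry": 0,"rz": 0}
    - {"dx": 0,"dy": 0,"dz": 0,"rx": 0,"ry": 0,"rz": 0}
    - {"dx": 0,"dy": 0,"dz": 0,"rx": 0,"ry": 0,"rz": 0}
    - {"dx": 0,"dy": 0,"dz": 0,"rx": 0,"ry": 0,"rz": 0}

```text
t: 12.9
tcp_pos: [0.5224, -0.0363, 0.0176]
tool_rot: [0.721, 0.693, 0.0, 0.0]
force: [-0.2, 0.2, -3.0]
finger_gap: 0.244
gripper_force: 69.1
```

move_arm:
  targets:
    - {"dx": 0,"dy": 0,"dz": -0.02,"rx": 0,"ry": 0,"rz": 0}
    - {"dx": 0,"dy": 0,"dz": -0.02,"rx": 0,"ry": 0,"rz": 0}
    - {"dx": 0,"dy": 0,"dz": 0,"rx": 0,"ry": 0,"rz": 0}
    - {"dx": 0,"dy": 0,"dz": 0,"rx": 0,"ry": 0,"rz": 0}
    - {"dx": 0,"dy": 0,"dz": 0,"rx": 0,"ry": 0,"rz": 0}
    - {"dx": 0,"dy": 0,"dz": 0,"rx": 0,"ry": 0,"rz": 0}
    - {"dx": 0,"dy": 0,"dz": 0,"rx": 0,"ry": 0,"rz": 0}
    - {"dx": 0,"dy": 0,"dz": 0,"rx": 0,"ry": 0,"rz": 0}
    - {"dx": 0,"dy": 0,"dz": 0,"rx": 0,"ry": 0,"rz": 0}
    - {"dx": 0,"dy": 0,"dz": 0,"rx": 0,"ry": 0,"rz": 0}

```text
t: 14.15
tcp_pos: [0.5224, -0.0363, 0.017]
tool_rot: [0.721, 0.693, 0.0, 0.0]
force: [-1.1, -0.8, 6.4]
finger_gap: 0.247
gripper_force: 70.2
```

```bash
python3 - <<'E'
from station import sensors
s=sensors.sense();print(s['tcp_pos'],s['tool_rot'],s['force'],s['ft_torque'])
E
```

```text
[ 0.5223865  -0.03629332  0.01704904] [7.21334523e-01 6.92586801e-01 7.01484286e-05 1.53419689e-04] [-1.0678087  -0.75215719  6.35430779] [-0.06765721  0.21222581 -0.01196213]
```

move_arm:
  targets:
    - {"dx": 0.004,"dy": 0.1,"dz": 0,"rx": 0,"ry": 0,"rz": 0}
    - {"dx": 0.006,"dy": 0.14,"dz": 0,"rx": 0,"ry": 0,"rz": 0}
    - {"dx": 0.006,"dy": 0.14,"dz": 0,"rx": 0,"ry": 0,"rz": 0}
    - {"dx": 0.006,"dy": 0.14,"dz": 0,"rx": 0,"ry": 0,"rz": 0}
    - {"dx": 0.006,"dy": 0.14,"dz": 0,"rx": 0,"ry": 0,"rz": 0}
    - {"dx": 0.006,"dy": 0.14,"dz": 0,"rx": 0,"ry": 0,"rz": 0}
    - {"dx": 0.006,"dy": 0.14,"dz": 0,"rx": 0,"ry": 0,"rz": 0}
    - {"dx": 0.006,"dy": 0.14,"dz": 0,"rx": 0,"ry": 0,"rz": 0}
    - {"dx": 0.004,"dy": 0.1,"dz": 0,"rx": 0,"ry": 0,"rz": 0}
    - {"dx": 0,"dy": 0,"dz": 0,"rx": 0,"ry": 0,"rz": 0}

```text
t: 15.4
tcp_pos: [0.5251, -0.0074, 0.0171]
tool_rot: [0.721, 0.693, 0.001, 0.002]
force: [-0.2, -4.2, 4.9]
finger_gap: 0.241
gripper_force: 70.3
```

```bash
python3 - <<'E'
from station import sensors
s=sensors.sense();print(s['tcp_pos'],s['tool_rot'],s['force'],s['ft_torque'])
E
```

```text
[ 0.52510414 -0.00743697  0.0170789 ] [0.7212196  0.69270436 0.00076699 0.00153675] [-0.24962055 -4.15666833  4.91014574] [-0.61741363 -0.08589572  0.03740902]
```

move_arm:
  targets:
    - {"dx": 0.002,"dy": 0.04,"dz": -0.005,"rx": 0,"ry": 0,"rz": 0}
    - {"dx": 0.001,"dy": 0.04,"dz": 0,"rx": 0,"ry": 0,"rz": 0}
    - {"dx": 0.001,"dy": 0.04,"dz": 0,"rx": 0,"ry": 0,"rz": 0}
    - {"dx": 0.001,"dy": 0.04,"dz": 0,"rx": 0,"ry": 0,"rz": 0}
    - {"dx": 0.001,"dy": 0.04,"dz": 0,"rx": 0,"ry": 0,"rz": 0}
    - {"dx": 0.001,"dy": 0.04,"dz": 0,"rx": 0,"ry": 0,"rz": 0}
    - {"dx": 0.001,"dy": 0.04,"dz": 0,"rx": 0,"ry": 0,"rz": 0}
    - {"dx": 0,"dy": 0,"dz": 0,"rx": 0,"ry": 0,"rz": 0}
    - {"dx": 0,"dy": 0,"dz": 0,"rx": 0,"ry": 0,"rz": 0}
    - {"dx": 0,"dy": 0,"dz": 0,"rx": 0,"ry": 0,"rz": 0}

```text
t: 16.65
tcp_pos: [0.5252, -0.0008, 0.0171]
tool_rot: [0.721, 0.693, 0.001, 0.002]
force: [0.8, -7.0, 5.8]
finger_gap: 0.241
gripper_force: 70.5
```

```bash
python3 - <<'E'
from station import sensors
s=sensors.sense();print(s['tcp_pos'],s['tool_rot'],s['force'],s['ft_torque'])
E
```

```text
[ 0.52516133 -0.00078703  0.01705452] [7.21188792e-01 6.92736651e-01 5.58521100e-04 1.53152007e-03] [ 0.82269361 -6.97704207  5.84306448] [-0.84822882  0.05730463  0.02920669]
```

move_arm:
  targets:
    - {"dx": 0.001,"dy": 0.03,"dz": 0,"rx": 0,"ry": 0,"rz": 0}
    - {"dx": 0.001,"dy": 0.03,"dz": 0,"rx": 0,"ry": 0,"rz": 0}
    - {"dx": 0.001,"dy": 0.03,"dz": 0,"rx": 0,"ry": 0,"rz": 0}
    - {"dx": 0.001,"dy": 0.03,"dz": 0,"rx": 0,"ry": 0,"rz": 0}
    - {"dx": 0.001,"dy": 0.03,"dz": 0,"rx": 0,"ry": 0,"rz": 0}
    - {"dx": 0.001,"dy": 0.03,"dz": 0,"rx": 0,"ry": 0,"rz": 0}
    - {"dx": 0.001,"dy": 0.03,"dz": 0,"rx": 0,"ry": 0,"rz": 0}
    - {"dx": 0,"dy": 0,"dz": 0,"rx": 0,"ry": 0,"rz": 0}
    - {"dx": 0,"dy": 0,"dz": 0,"rx": 0,"ry": 0,"rz": 0}
    - {"dx": 0,"dy": 0,"dz": 0,"rx": 0,"ry": 0,"rz": 0}

```text
t: 17.9
tcp_pos: [0.5254, 0.004, 0.0171]
tool_rot: [0.721, 0.693, 0.0, 0.002]
force: [0.5, -8.0, 6.6]
finger_gap: 0.243
gripper_force: 70.4
```

```bash
python3 - <<'E'
from station import sensors
s=sensors.sense();print(s['tcp_pos'],s['tool_rot'],s['force'],s['ft_torque'])
E
```

```text
[0.52536479 0.004004   0.01706922] [7.21130054e-01 6.92797484e-01 3.90651868e-04 1.71432491e-03] [ 0.54570678 -8.03163231  6.64805549] [-1.11419583  0.08225116  0.0033534 ]
```

move_arm:
  targets:
    - {"dx": 0.001,"dy": 0.015,"dz": 0,"rx": 0,"ry": 0,"rz": 0}
    - {"dx": 0,"dy": 0.015,"dz": 0,"rx": 0,"ry": 0,"rz": 0}
    - {"dx": 0.001,"dy": 0.015,"dz": 0,"rx": 0,"ry": 0,"rz": 0}
    - {"dx": 0,"dy": 0.015,"dz": 0,"rx": 0,"ry": 0,"rz": 0}
    - {"dx": 0.001,"dy": 0.015,"dz": 0,"rx": 0,"ry": 0,"rz": 0}
    - {"dx": 0,"dy": 0.015,"dz": 0,"rx": 0,"ry": 0,"rz": 0}
    - {"dx": 0,"dy": 0.01,"dz": 0,"rx": 0,"ry": 0,"rz": 0}
    - {"dx": 0,"dy": 0,"dz": 0,"rx": 0,"ry": 0,"rz": 0}
    - {"dx": 0,"dy": 0,"dz": 0,"rx": 0,"ry": 0,"rz": 0}
    - {"dx": 0,"dy": 0,"dz": 0,"rx": 0,"ry": 0,"rz": 0}

```text
t: 19.15
tcp_pos: [0.5254, 0.0065, 0.0171]
tool_rot: [0.721, 0.693, 0.0, 0.002]
force: [0.1, -8.7, 5.7]
finger_gap: 0.239
gripper_force: 70.4
```

```bash
cat > f.py <<'E'
from station import sensors
s=sensors.sense();print(s['t'],*[s[k].round(4) for k in('tcp_pos','tool_rot','force','ft_torque')])
E
python3 f.py
```

```text
19.15 [0.5254 0.0065 0.0171] [7.212e-01 6.928e-01 4.000e-04 1.700e-03] [ 0.0614 -8.6554  5.7269] [-1.1483  0.0777  0.0183]
```

move_arm:
  targets:
    - {"dx": 0.001,"dy": 0.015,"dz": 0,"rx": 0,"ry": 0,"rz": 0}
    - {"dx": 0,"dy": 0.015,"dz": 0,"rx": 0,"ry": 0,"rz": 0}
    - {"dx": 0.001,"dy": 0.015,"dz": 0,"rx": 0,"ry": 0,"rz": 0}
    - {"dx": 0,"dy": 0.015,"dz": 0,"rx": 0,"ry": 0,"rz": 0}
    - {"dx": 0.001,"dy": 0.015,"dz": 0,"rx": 0,"ry": 0,"rz": 0}
    - {"dx": 0,"dy": 0.015,"dz": 0,"rx": 0,"ry": 0,"rz": 0}
    - {"dx": 0.001,"dy": 0.015,"dz": 0,"rx": 0,"ry": 0,"rz": 0}
    - {"dx": 0,"dy": 0.015,"dz": 0,"rx": 0,"ry": 0,"rz": 0}
    - {"dx": 0,"dy": 0,"dz": 0,"rx": 0,"ry": 0,"rz": 0}
    - {"dx": 0,"dy": 0,"dz": 0,"rx": 0,"ry": 0,"rz": 0}

```text
t: 20.4
tcp_pos: [0.5255, 0.0095, 0.0171]
tool_rot: [0.721, 0.693, 0.0, 0.002]
force: [-0.4, -7.4, 7.5]
finger_gap: 0.246
gripper_force: 70.4
```

```bash
python3 f.py
```

```text
20.4 [0.5255 0.0095 0.0171] [7.212e-01 6.927e-01 4.000e-04 1.700e-03] [-0.409  -7.373   7.4817] [-1.1176  0.0859  0.0191]
```

move_arm:
  targets:
    - {"dx": 0.001,"dy": 0.015,"dz": 0,"rx": 0,"ry": 0,"rz": 0}
    - {"dx": 0,"dy": 0.015,"dz": 0,"rx": 0,"ry": 0,"rz": 0}
    - {"dx": 0.001,"dy": 0.015,"dz": 0,"rx": 0,"ry": 0,"rz": 0}
    - {"dx": 0,"dy": 0.015,"dz": 0,"rx": 0,"ry": 0,"rz": 0}
    - {"dx": 0.001,"dy": 0.015,"dz": 0,"rx": 0,"ry": 0,"rz": 0}
    - {"dx": 0,"dy": 0.015,"dz": 0,"rx": 0,"ry": 0,"rz": 0}
    - {"dx": 0.001,"dy": 0.015,"dz": 0,"rx": 0,"ry": 0,"rz": 0}
    - {"dx": 0,"dy": 0.015,"dz": 0,"rx": 0,"ry": 0,"rz": 0}
    - {"dx": 0,"dy": 0,"dz": 0,"rx": 0,"ry": 0,"rz": 0}
    - {"dx": 0,"dy": 0,"dz": 0,"rx": 0,"ry": 0,"rz": 0}

```text
t: 21.65
tcp_pos: [0.5256, 0.0107, 0.0171]
tool_rot: [0.721, 0.693, -0.0, 0.002]
force: [-2.2, -15.2, 6.4]
finger_gap: 0.24
gripper_force: 70.5
```

```bash
python3 f.py
```

```text
21.65 [0.5256 0.0107 0.0171] [ 7.209e-01  6.931e-01 -4.000e-04  2.300e-03] [ -2.2228 -15.2291   6.3583] [-2.3377  0.336  -0.0462]
```

move_arm:
  targets:
    - {"dx": 0,"dy": 0,"dz": 0,"rx": 0.003,"ry": 0.002,"rz": 0}
    - {"dx": 0,"dy": 0,"dz": 0,"rx": 0.003,"ry": 0.002,"rz": 0}
    - {"dx": 0,"dy": 0,"dz": 0,"rx": 0.002,"ry": 0.001,"rz": 0}
    - {"dx": 0,"dy": 0,"dz": 0,"rx": 0,"ry": 0,"rz": 0}
    - {"dx": 0,"dy": 0,"dz": 0,"rx": 0,"ry": 0,"rz": 0}
    - {"dx": 0,"dy": 0,"dz": 0,"rx": 0,"ry": 0,"rz": 0}
    - {"dx": 0,"dy": 0,"dz": 0,"rx": 0,"ry": 0,"rz": 0}
    - {"dx": 0,"dy": 0,"dz": 0,"rx": 0,"ry": 0,"rz": 0}
    - {"dx": 0,"dy": 0,"dz": 0,"rx": 0,"ry": 0,"rz": 0}
    - {"dx": 0,"dy": 0,"dz": 0,"rx": 0,"ry": 0,"rz": 0}

```text
t: 22.9
tcp_pos: [0.5256, 0.0108, 0.0171]
tool_rot: [0.721, 0.693, 0.0, -0.0]
force: [-2.0, -15.9, 6.4]
finger_gap: 0.24
gripper_force: 70.5
```

```bash
python3 f.py; python3 - <<'E'
from m import *
for n in('scene','top'):
    im=cams.snapshot(n);cv2.imwrite(f'pics/{n}4.png',im[:,:,::-1])
a=cv2.imread('pics/scene4.png')[130:240,260:370];b=cv2.imread('pics/top4.png')[175:245,215:325]
cv2.imwrite('pics/c4.png',np.hstack([cv2.resize(a,(500,500),interpolation=2)]))
E
```

```text
22.9 [0.5256 0.0108 0.0171] [ 7.208e-01  6.931e-01  1.000e-04 -0.000e+00] [ -1.9537 -15.9235   6.422 ] [-2.4734  0.1834 -0.0669]
```

View pics/c4.png

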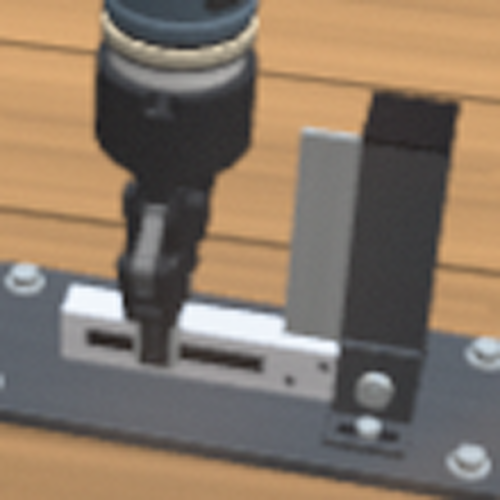

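The square is home. The blade lies along the post and the stock's front is at the post's foot, near (340,370) in the crop. The forces are about right, at 10 N down and 11 N against the post. I'll hold a little longer, then draw back.

move_arm:
  targets:
    - {"dx": 0,"dy": 0,"dz": 0,"rx": 0,"ry": 0,"rz": 0}
    - {"dx": 0,"dy": 0,"dz": 0,"rx": 0,"ry": 0,"rz": 0}
    - {"dx": 0,"dy": 0,"dz": 0,"rx": 0,"ry": 0,"rz": 0}
    - {"dx": 0,"dy": 0,"dz": 0,"rx": 0,"ry": 0,"rz": 0}
    - {"dx": 0,"dy": 0,"dz": 0,"rx": 0,"ry": 0,"rz": 0}
    - {"dx": 0,"dy": 0,"dz": 0,"rx": 0,"ry": 0,"rz": 0}
    - {"dx": 0,"dy": 0,"dz": 0,"rx": 0,"ry": 0,"rz": 0}
    - {"dx": 0,"dy": 0,"dz": 0,"rx": 0,"ry": 0,"rz": 0}
    - {"dx": 0,"dy": 0,"dz": 0,"rx": 0,"ry": 0,"rz": 0}
    - {"dx": 0,"dy": 0,"dz": 0,"rx": 0,"ry": 0,"rz": 0}

```text
t: 24.25
tcp_pos: [0.5256, 0.0108, 0.0171]
tool_rot: [0.721, 0.693, 0.0, -0.0]
force: [-1.3, -15.2, 6.4]
finger_gap: 0.241
gripper_force: 70.5
```

move_arm:
  targets:
    - {"dx": -0.001,"dy": -0.03,"dz": 0,"rx": 0,"ry": 0,"rz": 0}
    - {"dx": -0.001,"dy": -0.03,"dz": 0,"rx": 0,"ry": 0,"rz": 0}
    - {"dx": -0.002,"dy": -0.05,"dz": 0,"rx": 0,"ry": 0,"rz": 0}
    - {"dx": -0.004,"dy": -0.1,"dz": 0,"rx": 0,"ry": 0,"rz": 0}
    - {"dx": -0.006,"dy": -0.14,"dz": 0,"rx": 0,"ry": 0,"rz": 0}
    - {"dx": -0.008,"dy": -0.2,"dz": 0,"rx": 0,"ry": 0,"rz": 0}
    - {"dx": -0.011,"dy": -0.25,"dz": 0,"rx": 0,"ry": 0,"rz": 0}
    - {"dx": -0.011,"dy": -0.25,"dz": 0,"rx": 0,"ry": 0,"rz": 0}
    - {"dx": -0.011,"dy": -0.25,"dz": 0,"rx": 0,"ry": 0,"rz": 0}
    - {"dx": -0.011,"dy": -0.25,"dz": 0,"rx": 0,"ry": 0,"rz": 0}

```text
t: 25.5
tcp_pos: [0.5222, -0.0225, 0.017]
tool_rot: [0.722, 0.692, 0.001, -0.004]
force: [0.1, 8.4, 9.4]
finger_gap: 0.244
gripper_force: 70.9
```

```bash
python3 f.py
```

```text
25.5 [ 0.5222 -0.0225  0.017 ] [ 0.7217  0.6922  0.0014 -0.0035] [0.0588 8.3639 9.3918] [ 0.9988 -0.0815  0.1003]
```

```bash
python3 - <<'E'
from m import *
m=cams.camera_model('scene')
im=cams.snapshot('scene');cv2.imwrite('pics/scene5.png',im[:,:,::-1]);np.save('x',0)
def run(f):
    g=cv2.cvtColor(cv2.imread(f),cv2.COLOR_BGR2HSV)[...,2].astype(float)
    out=[]
    for side in(0,1):
        P=[]
        for r in range(168,186):
            row=g[r,325:372];d=np.diff(row)
            lo=row[12:28].min()
            # sub-pixel half-level crossing
            hi=130;th=(hi+row[15:25].mean())/2
            c=np.flatnonzero(row<th)
            a=c[0] if side==0 else c[-1]
            b=a-1 if side==0 else a+1
            P.append((325+a+(b-a)*(th-row[a])/(row[b]-row[a]),r))
        P=np.array(P);k=np.polyfit(P[:,1],P[:,0],1);out+= [k[0].round(4),np.std(P[:,0]-np.polyval(k,P[:,1])).round(2),np.polyval(k,177).round(1)]
    return out
for f in('pics/scene0.png','pics/scene5.png'):print(f,run(f))
u=np.array([.0436,.999,0]);v=np.array([.999,-.0436,0]);c=np.array([.5281,.1008,0.01])
for name,w in(('near-front',c+v*.02),('far-front',c+u*.04+v*.02),('near-back',c-v*.02),('far-back',c+u*.04-v*.02)):
    p=proj(m,w+[0,0,.05]);q=proj(m,w+[0,0,.15]);
    l=proj(m,w+[0,0,.15]+u*-.0017453*5)  # 1 deg... lean 0.0087 rad over 100mm = 0.5deg
    print(name,p,q,'slope',(q-p)[0]/(q-p)[1],'0.5deg lean',(l-p)[0]/(l-p)[1])
E
```

```text
pics/scene0.png [np.float64(-0.0037), np.float64(0.07), np.float64(333.8), np.float64(-0.0244), np.float64(0.07), np.float64(353.5)]
pics/scene5.png [np.float64(-0.1101), np.float64(0.11), np.float64(337.8), np.float64(-0.1458), np.float64(0.11), np.float64(356.5)]
near-front [334.62405035 202.23941773] [338.85704423 164.48265009] slope -0.1121121893529599 0.5deg lean -0.0018242758448106364
far-front [352.77354512 205.16139338] [358.08594048 167.33558201] slope -0.1404436592848763 0.5deg lean -0.028521297407874645
near-back [337.26961924 191.60583919] [341.53444033 154.29180944] slope -0.11429537673355096 0.5deg lean -0.005610633918852272
far-back [354.95892804 194.38942256] [360.24751596 157.0031752 ] slope -0.14145811094489757 0.5deg lean -0.03124008999560185
```

The post reads upright within about 0.2° (it leaned about 5° before). I'll carry the square back to the board.

move_arm:
  targets:
    - {"dx": 0,"dy": -0.1,"dz": 0.2,"rx": -0.008,"ry": -0.005,"rz": 0}
    - {"dx": -0.01,"dy": -0.3,"dz": 0.5,"rx": 0,"ry": 0,"rz": 0}
    - {"dx": -0.02,"dy": -0.6,"dz": 0.7,"rx": 0,"ry": 0,"rz": 0}
    - {"dx": -0.02,"dy": -0.6,"dz": 0.7,"rx": 0,"ry": 0,"rz": 0}
    - {"dx": -0.02,"dy": -0.6,"dz": 0.5,"rx": 0,"ry": 0,"rz": 0}
    - {"dx": -0.06,"dy": -0.55,"dz": 0,"rx": 0,"ry": 0,"rz": -0.255}
    - {"dx": -0.06,"dy": -0.55,"dz": 0,"rx": 0,"ry": 0,"rz": -0.255}
    - {"dx": -0.06,"dy": -0.55,"dz": 0,"rx": 0,"ry": 0,"rz": -0.255}
    - {"dx": -0.06,"dy": -0.55,"dz": 0,"rx": 0,"ry": 0,"rz": -0.255}
    - {"dx": -0.06,"dy": -0.55,"dz": 0,"rx": 0,"ry": 0,"rz": -0.255}

```text
t: 26.8
tcp_pos: [0.5128, -0.1494, 0.0815]
tool_rot: [0.909, 0.416, -0.0, -0.0]
force: [0.9, 0.3, -3.9]
finger_gap: 0.241
gripper_force: 69.2
```

move_arm:
  targets:
    - {"dx": -0.06,"dy": -0.55,"dz": 0,"rx": 0,"ry": 0,"rz": -0.255}
    - {"dx": -0.06,"dy": -0.55,"dz": 0,"rx": 0,"ry": 0,"rz": -0.255}
    - {"dx": -0.06,"dy": -0.55,"dz": 0,"rx": 0,"ry": 0,"rz": -0.255}
    - {"dx": -0.06,"dy": -0.55,"dz": 0,"rx": 0,"ry": 0,"rz": -0.255}
    - {"dx": -0.06,"dy": -0.55,"dz": 0,"rx": 0,"ry": 0,"rz": -0.255}
    - {"dx": -0.06,"dy": -0.55,"dz": 0,"rx": 0,"ry": 0,"rz": -0.255}
    - {"dx": -0.06,"dy": -0.55,"dz": 0,"rx": 0,"ry": 0,"rz": -0.255}
    - {"dx": 0,"dy": 0,"dz": 0,"rx": 0,"ry": 0,"rz": 0}
    - {"dx": 0,"dy": 0,"dz": 0,"rx": 0,"ry": 0,"rz": 0}
    - {"dx": 0,"dy": 0,"dz": 0,"rx": 0,"ry": 0,"rz": 0}

```text
t: 28.05
tcp_pos: [0.5025, -0.244, 0.0814]
tool_rot: [0.999, -0.035, -0.0, -0.0]
force: [-0.5, -0.1, -3.5]
finger_gap: 0.243
gripper_force: 69.1
```

```bash
python3 f.py
```

```text
28.05 [ 0.5025 -0.244   0.0814] [ 9.994e-01 -3.530e-02 -4.000e-04 -4.000e-04] [-0.507  -0.0849 -3.5146] [0.0074 0.1193 0.042 ]
```

move_arm:
  targets:
    - {"dx": 0,"dy": 0,"dz": -0.4,"rx": 0,"ry": 0,"rz": 0}
    - {"dx": 0,"dy": 0,"dz": -0.6,"rx": 0,"ry": 0,"rz": 0}
    - {"dx": 0,"dy": 0,"dz": -0.6,"rx": 0,"ry": 0,"rz": 0}
    - {"dx": 0,"dy": 0,"dz": -0.5,"rx": 0,"ry": 0,"rz": 0}
    - {"dx": 0,"dy": 0,"dz": -0.25,"rx": 0,"ry": 0,"rz": 0}
    - {"dx": 0,"dy": 0,"dz": -0.08,"rx": 0,"ry": 0,"rz": 0}
    - {"dx": 0,"dy": 0,"dz": -0.05,"rx": 0,"ry": 0,"rz": 0}
    - {"dx": 0,"dy": 0,"dz": -0.01,"rx": 0,"ry": 0,"rz": 0}
    - {"dx": 0,"dy": 0,"dz": 0,"rx": 0,"ry": 0,"rz": 0}
    - {"dx": 0,"dy": 0,"dz": 0,"rx": 0,"ry": 0,"rz": 0}

```text
t: 29.3
tcp_pos: [0.503, -0.2448, 0.0195]
tool_rot: [0.999, -0.036, 0.0, 0.0]
force: [-0.2, 0.9, -3.2]
finger_gap: 0.238
gripper_force: 69.1
```

```bash
python3 f.py
```

```text
29.3 [ 0.503  -0.2448  0.0195] [ 9.994e-01 -3.600e-02  2.000e-04  1.000e-04] [-0.1624  0.9379 -3.1736] [-0.0029  0.0785  0.0154]
```

move_arm:
  targets:
    - {"dx": 0,"dy": 0,"dz": -0.02,"rx": 0,"ry": 0,"rz": 0}
    - {"dx": 0,"dy": 0,"dz": -0.01,"rx": 0,"ry": 0,"rz": 0}
    - {"dx": 0,"dy": 0,"dz": 0,"rx": 0,"ry": 0,"rz": 0}
    - {"dx": 0,"dy": 0,"dz": 0,"rx": 0,"ry": 0,"rz": 0}
    - {"dx": 0,"dy": 0,"dz": 0,"rx": 0,"ry": 0,"rz": 0}
    - {"dx": 0,"dy": 0,"dz": 0,"rx": 0,"ry": 0,"rz": 0}
    - {"dx": 0,"dy": 0,"dz": 0,"rx": 0,"ry": 0,"rz": 0}
    - {"dx": 0,"dy": 0,"dz": 0,"rx": 0,"ry": 0,"rz": 0}
    - {"dx": 0,"dy": 0,"dz": 0,"rx": 0,"ry": 0,"rz": 0}
    - {"dx": 0,"dy": 0,"dz": 0,"rx": 0,"ry": 0,"rz": 0}

```text
t: 30.55
tcp_pos: [0.503, -0.2449, 0.0191]
tool_rot: [0.999, -0.036, 0.0, 0.0]
force: [-2.2, 1.1, 5.2]
finger_gap: 0.242
gripper_force: 70.1
```

Standing on the board. I'll open the claw, then rise.

move_arm:
  targets:
    - {"dx": 0,"dy": 0,"dz": 0,"rx": 0,"ry": 0,"rz": 0}
    - {"dx": 0,"dy": 0,"dz": 0,"rx": 0,"ry": 0,"rz": 0}
    - {"dx": 0,"dy": 0,"dz": 0,"rx": 0,"ry": 0,"rz": 0}
    - {"dx": 0,"dy": 0,"dz": 0,"rx": 0,"ry": 0,"rz": 0}
    - {"dx": 0,"dy": 0,"dz": 0,"rx": 0,"ry": 0,"rz": 0}
    - {"dx": 0,"dy": 0,"dz": 0,"rx": 0,"ry": 0,"rz": 0}
    - {"dx": 0,"dy": 0,"dz": 0.2,"rx": 0,"ry": 0,"rz": 0}
    - {"dx": 0,"dy": 0,"dz": 0.5,"rx": 0,"ry": 0,"rz": 0}
    - {"dx": 0,"dy": 0,"dz": 0.8,"rx": 0,"ry": 0,"rz": 0}
    - {"dx": 0,"dy": 0,"dz": 1,"rx": 0,"ry": 0,"rz": 0}
  claw: 70

```text
t: 31.8
tcp_pos: [0.5027, -0.2447, 0.0821]
tool_rot: [0.999, -0.036, -0.0, -0.0]
force: [-0.0, -0.1, -0.5]
finger_gap: 0.699
gripper_force: 0.0
```

move_arm:
  targets:
    - {"dx": 0,"dy": 0,"dz": 1,"rx": 0,"ry": 0,"rz": 0}
    - {"dx": 0,"dy": 0,"dz": 1,"rx": 0,"ry": 0,"rz": 0}
    - {"dx": 0,"dy": 0,"dz": 1,"rx": 0,"ry": 0,"rz": 0}
    - {"dx": 0,"dy": 0,"dz": 1,"rx": 0,"ry": 0,"rz": 0}
    - {"dx": 0,"dy": 0,"dz": 1,"rx": 0,"ry": 0,"rz": 0}
    - {"dx": -0.3,"dy": 0,"dz": 1,"rx": 0,"ry": 0,"rz": 0}
    - {"dx": -0.5,"dy": 0,"dz": 0.8,"rx": 0,"ry": 0,"rz": 0}
    - {"dx": -0.5,"dy": 0,"dz": 0.6,"rx": 0,"ry": 0,"rz": 0}
    - {"dx": 0,"dy": 0,"dz": 0,"rx": 0,"ry": 0,"rz": 0}
    - {"dx": 0,"dy": 0,"dz": 0,"rx": 0,"ry": 0,"rz": 0}

```text
t: 33.05
tcp_pos: [0.4702, -0.2446, 0.2656]
tool_rot: [0.999, -0.036, -0.0, -0.0]
force: [0.3, 0.0, -0.3]
finger_gap: 0.699
gripper_force: 0.0
```

```bash
python3 f.py; python3 - <<'E'
from m import *
im=cams.snapshot('scene');cv2.imwrite('pics/scene6.png',im[:,:,::-1])
E
```

```text
33.05 [ 0.4702 -0.2446  0.2656] [ 9.993e-01 -3.610e-02 -1.000e-04 -2.000e-04] [ 0.2621  0.0163 -0.3422] [0.0261 0.0273 0.0096]
```

View pics/scene6.png

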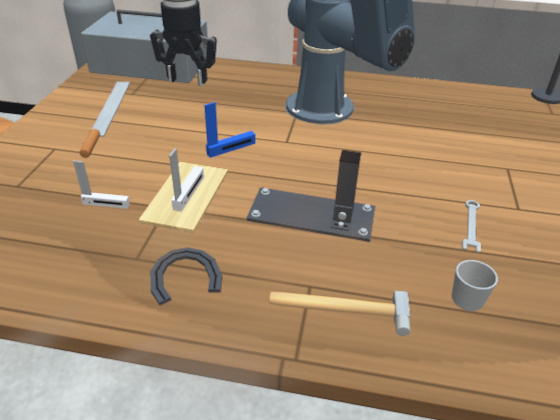

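The square stands on its board at (187,187), the post is upright at (347,190), nothing else has moved, and the hand is clear. I'll hand in.

```bash
python3 -c "
from station import order
print(order.sign_off())"
```

```text
the job is handed in; nothing more can be done
None
```

The job is handed in at about 33 s: the post measures upright to about 0.2° (it leaned about 5°), the square was held in the corner for over 2 s at an estimated 10 N down and 11 N against the post, and it now stands on its board with everything else untouched; sign-off gave no verdict.

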